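# Empty the tile offcuts into the tub and hang up the tray

### The arm

A 6-joint arm with a two-finger parallel gripper is mounted at the origin on the work surface. World frame = base frame: x ahead of the robot, y to its left, z up, the work surface at z = 0. Lengths are in mm, angles in degrees, forces in N, time in s.
With the tool pointing down it reaches from about 350 to 850 mm from the base axis. Payload 8.1 kg.
Tool frame: the origin (TCP) lies midway between the tips of the shut fingers; the grasp point (between the pads) lies 19 mm behind it (r.pinch_z is the distance from the TCP to the grasp point, in mm); z points along the fingers, y is the line along which they close (so a half turn about z gives the same grasp; the last joint's range is limited). The gripper opens to 85 mm and grips with 20 to 120 N. Pads are 22 mm wide; open, the fingers measure 114 mm over their backs; the gripper's body (76 mm by 85 mm) begins 54 mm behind the grasp point. The pads swing forward as they close: fully open they stand 13 mm farther back than shut.
Start: joints at [70.909, 7.471, 85.268, -0, 87.261, -4.893], TCP at [147.141, 581.683, 231.292] pointing down, gripper open.
Joint ranges: [-169.43, 169.43], [-51.17, 129.36], [1.28, 143.12], [-76.62, 256.62], [0, 156.53], [-152.29, 152.29]. Speed limits (degrees/s): [136.94, 136.94, 159.86, 180, 180, 180].

### API

Orientations are given as [roll, pitch, yaw] about the fixed x, y, z axes, in that order (R = Rz(yaw) Ry(pitch) Rx(roll)).
In Python, from bench import sensors, optics, job, r gives the robot as it stands.
- The arm moves only by the tool play_rows, never from a script. Its argument "motion" is a list that holds one entry, the list of rows, each a list of 6 numbers: the shift along the tool's x, y, z in cm, then the turn, a rotation vector about the tool's x, y, z in degrees. In form: [[[x, y, z, ax, ay, az], ...]]. A call has 1 to 5 rows; each row is the pose to reach, as a shift and turn from the pose commanded when the call began, along the tool's axes at that moment; what a row does not reach only later rows make up. A row lasts 1/10 s, in which the tool goes at most 50 mm and 8.59 degrees, less where a joint would pass 70% of its speed; a pose out of reach is approached as far as the arm can. A call with a gripper value outside its range is refused whole. "jaw" is the opening, from 0 (shut) to 1 (fully open), set as the call begins (left out, the last holds). The fingers move at their own pace and stop on an object; "squeeze" is the grip in N (left out, the last holds). Time passes only in rows, so rows that repeat a pose let the fingers close. It gives the time, the measured TCP pose, the force, the opening and the grip force at its end, in the units of the state.
- sensors.sense(): the state, without advancing time (a new reading comes with each control period).
- optics.snapshot(name): name is "side" or "top" or "wrist"; returns a dict with "pixels" (400x640x3 uint8, red, green, blue), "mtx" (3x3 intrinsics, pixels), "R" (3x3) and "t" (3): a world point X has camera coordinates R X + t; the wrist camera has in their place "T_tool_cam" (4x4, takes a point from camera to tool coordinates, whose origin is the TCP and whose axes are the flange's). Camera axes: x right, y down, z forward; pixel columns grow to the right and rows downward; lengths in mm; the calibration is good to about 2 mm. A picture is of the moment at which its call begins: read the wrist's pose just before it. There is no depth.
- job.hand_in(): hands the job in; it is judged then, once.
The state is a dict: "time": time; "joint_pos": joint angles; "qd": joint speeds; "joint_efforts": joint torques, N m; "tool_pos": TCP position; "tcp_rot": TCP orientation; "ft_force": force on the tool from outside, world axes, zero at the start; "wrist_torque": the same for the moment, N m; "finger_gap": finger opening in mm; "grip_force": force on a finger pad.
Only numpy, scipy, OpenCV 4.12 (cv2) and the standard library are available. Lean on these libraries where they do the work, as an engineer would, in place of code of your own. Each camera call takes 0.05 s, during which the arm holds its last target. There are 200 camera calls.

### The job

Carry the tray of tile offcuts to the grey tub and tip all three offcuts off its open lip into the tub, without the fingers touching the offcuts. Then hang the empty tray on the rack: its wooden bar rests across both steel pegs, behind their upturned tips, with the tray hanging level and free below. Leave the tub where it stands and do not disturb the trowel, float, jar and nippers.

Things in the scene. Friction and masses are not known exactly. Their poses are not given: they have to be found in the camera images.
- tray: loose aluminium carry tray, 0.38 kg. Origin on its underside, straight below the bar. Floor 4 mm thick, x -72 to +66 mm, y +-75 mm. Walls 22 mm high, 4 thick on both y sides and the +x end; the -x end is an open lip. A wooden bar (the handle; 16 mm along x, 75 to 97 mm above the underside) spans y +-71 mm over x = 0, on two upright straps 26 mm wide; the space below it is open along x
- tray_bar (a point): middle of the underside of the tray's wooden bar, 75 mm above the tray's underside; axes as the tray's
- tray_lip (a point): middle of the tray's open lip (-x end), on the floor's upper face; axes as the tray's
- offcut_a: piece of 20 mm thick porcelain paving tile, grey with a pale glazed face, 62 x 36 mm rectangle, about 100 g; starts flat on the tray's floor, long side roughly along the tray's x. Origin at the centre of its outline and thickness
- offcut_b: piece of 20 mm thick porcelain paving tile, grey with a pale glazed face, 70 x 30 mm rectangle, about 100 g; starts flat on the tray's floor, long side roughly along the tray's x. Origin at the centre of its outline and thickness
- offcut_c: piece of 20 mm thick porcelain paving tile, grey with a pale glazed face, L-shaped, 66 x 36 mm outline with a 32 x 18 mm corner missing, about 85 g; starts flat on the tray's floor, long side roughly along the tray's x. Origin at the centre of its 66 x 36 mm outline and thickness
- tub: open grey plastic tub, loose, about 0.95 kg, 220 x 220 mm, 75 mm high, walls and floor 5 mm thick, standing on the mat. Origin at the centre of its underside, z up
- rack: fixed rack: upright plywood board 190 mm wide (y), 128 high, front face at x = +90 mm, with two flat steel pegs running from it to x = -28 mm. Pegs 8 mm wide at y = +-45 mm, 10 high, upper faces 120 mm above the mat; upturned tips at x = -28 to -20 mm rise 14 mm more. Under the pegs only a 12 mm high foot. Origin on the mat below the place where the bar hangs
- rack_seat (a point): midway between the two pegs at the height of their upper faces, 120 mm above the rack's origin; axes as the rack's. The tray's bar hangs here with its underside at this height and its length along y, either way round
- trowel: bystander: notched steel trowel lying flat, blade 270 x 120 mm, red plastic handle on top to 61 mm high; origin under the blade's centre
- float: bystander: yellow rubber grout float lying flat, 240 x 95 mm, handle on top to 69 mm high; origin under its centre
- jar: bystander: closed white plastic jar of wedge spacers, 84 mm across, 110 mm high; origin at the centre of its underside
- nippers: bystander: tile nippers with two blue handles lying flat, 200 mm long, 17 mm high; origin under the pivot, jaws to its +x
Things that resemble listed ones, but are neither listed nor needed, are in the scene too. What is shaped like the offcut_c but black is not meant.

How it is judged:
By the outcome, as a careful person would: the job done as asked, in the order asked, and still so for the second after the job is handed in, with the robot touching nothing.
It also fails if it takes over 64 s, if anything falls off the work surface, if the arm or the gripper's body presses on something with over 40 N, if the wrist force passes 120 N, or if a joint passes its speed limit or range.

## Working session

There is one attempt and no reset: what is moved stays moved. The work goes in short steps, Python scripts to look and compute and a tool call to move; the robot and the scene stay as the last step left them, time stands still between calls to the robot, and variables do not carry over. Pictures are saved under pics/ and viewed, at most 10 in all, crops included, and the job is handed in when it is done.

Besides the shell and the picture viewer there is one more tool, called after "Emit:" by a JSON object that holds its "api" and its "payload", one argument or row to a line. play_rows: Moves the arm, as the interface text tells. Its arguments: {"type":"object","properties":{"motion":{"type":"array","items":{"type":"array","items":{"type":"array","items":{"type":"number"}}}},"jaw":{"type":"number"},"squeeze":{"type":"number"}},"required":["motion"]}

```bash
ls && mkdir -p pics && python3 - <<'E'
from bench import sensors, optics, job, r
import cv2,pickle
print(sensors.sense())
for n in("side","top"):
    s=optics.snapshot(n); pickle.dump(s,open(f"{n}0.pkl","wb"))
    cv2.imwrite(f"pics/{n}0.png",s["pixels"][:,:,::-1]); print(n,s["mtx"],s["R"],s["t"])
s=optics.snapshot("wrist");print(s["mtx"],s["T_tool_cam"])
E
```

```text
pics
{'time': 0.0, 'joint_pos': array([ 7.09095684e+01,  7.51598452e+00,  8.53303748e+01, -5.41417214e-05,
        8.72609855e+01, -4.89258518e+00]), 'qd': array([-0.01056213,  0.08117661,  0.10249601, -0.04485839, -0.05427561,
       -0.07197001]), 'joint_efforts': array([ 5.44062971e-05, -5.69390774e+01, -5.00560248e+01, -1.31798633e-04,
        1.43406243e-02, -4.98820910e-06]), 'tool_pos': array([146.95414948, 581.15268283, 230.22479314]), 'tcp_rot': array([-1.79893042e+02, -9.10133993e-03,  1.65802148e+02]), 'ft_force': array([0.40009343, 0.46413343, 0.38115508]), 'wrist_torque': array([-0.02925552, -0.05700158,  0.02285752]), 'grip_force': 0.0, 'finger_gap': 85.34116327364555}
side [[371.41432971   0.         321.6318767 ]
 [  0.         371.41432971 198.63640098]
 [  0.           0.           1.        ]] [[ 0.7517681  -0.6592428   0.01560929]
 [-0.49774763 -0.58281551 -0.64231875]
 [ 0.43254135  0.47510525 -0.76627866]] [-382.99272282  321.953894    928.45226799]
top [[513.46725049   0.         320.47208301]
 [  0.         513.46725049 197.21599661]
 [  0.           0.           1.        ]] [[-1.58032867e-02 -9.99872861e-01 -2.12563897e-03]
 [-9.86847649e-01  1.59394045e-02 -1.60865326e-01]
 [ 1.60878755e-01 -4.44519040e-04 -9.86974077e-01]] [1.08371038e+00 4.96266137e+02 1.81570393e+03]
[[276.6985525    0.         316.69432216]
 [  0.         276.6985525  199.82915337]
 [  0.           0.           1.        ]] [[ 1.08359580e-03 -9.56432714e-01 -2.91950835e-01  7.46607016e+01]
 [ 9.99999299e-01  1.17592081e-03 -1.40756890e-04  4.97684482e-01]
 [ 4.77935558e-04 -2.91950477e-01  9.56433317e-01 -1.41570754e+02]
 [ 0.00000000e+00  0.00000000e+00  0.00000000e+00  1.00000000e+00]]
```

View pics/top0.png

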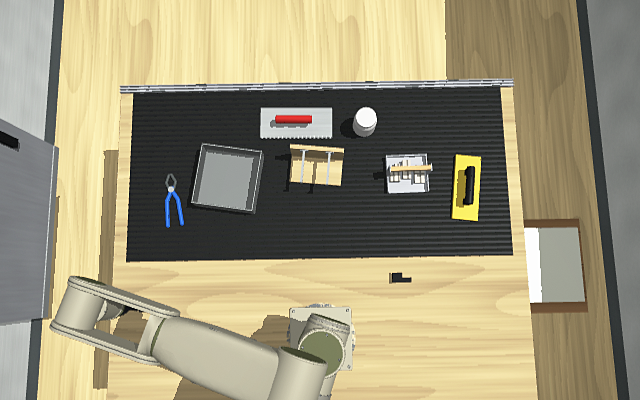

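View pics/side0.png

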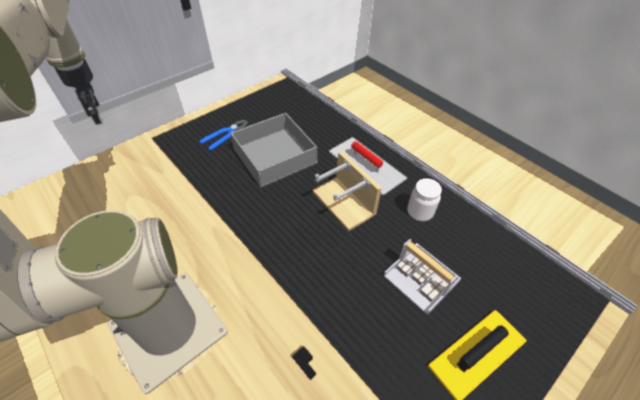

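The top view shows the tub at about (228,180), the rack at (316,165), the tray with its wooden bar at (408,173), the trowel at (296,122), the jar at (365,121), the float at (466,187) and the nippers at (173,200). The black L at (400,278) is the decoy on the bench. The side view shows the tray at (422,275), the rack at (345,190), the tub at (273,148) and the decoy at (304,361).

Things that could be mistaken for a target (top-view pixels):
- **Tray:** the tray (408,173) or the tub (228,180).
- **Bar:** the tray's bar (410,168) or the rack's wooden board (316,149).
- **Offcuts:** the pieces inside the tray (408,175) or the black L (400,278), which is not meant.

By the description I choose the tray at (408,173). Next I check it in a close crop.

```bash
cat > h.py <<'E'
import numpy as np, cv2
def ray(s,uv):
    uv=np.atleast_2d(np.float64(uv)); d=np.c_[uv,np.ones(len(uv))]@np.linalg.inv(s["mtx"]).T
    return -s["R"].T@s["t"], d@s["R"]
def plane(s,uv,z):
    c,d=ray(s,uv); return c+d*((z-c[2])/d[:,2])[:,None]
def proj(s,X):
    p=(np.atleast_2d(X)@s["R"].T+s["t"])@s["mtx"].T; return p[:,:2]/p[:,2:]
E
python3 - <<'E'
import pickle,cv2,numpy as np
from h import *
t=pickle.load(open("top0.pkl","rb"));s=pickle.load(open("side0.pkl","rb"))
a=cv2.resize(t["pixels"][140:205,375:445],None,fx=5.5,fy=5.5,interpolation=cv2.INTER_CUBIC)
b=cv2.resize(s["pixels"][230:318,375:470],None,fx=4.1,fy=4.1,interpolation=cv2.INTER_CUBIC)
h=min(a.shape[0],b.shape[0]);c=cv2.resize(t["pixels"][135:220,185:350],None,fx=2.8,fy=2.8,interpolation=cv2.INTER_CUBIC)
o=np.zeros((600,800,3),np.uint8);o[:a.shape[0],:a.shape[1]]=a;o[:b.shape[0],400:400+b.shape[1]]=b[:,:400];o[362:600,:c.shape[1]]=c[:238]
cv2.imwrite("pics/crop.png",o[:,:,::-1])
for n,i,bx in(("top",t,(375,140,445,205)),("side",s,(375,230,470,318))):
    im=i["pixels"].astype(int);m=((im[:,:,0]-im[:,:,2])>45).astype(np.uint8)
    k=np.zeros_like(m);k[bx[1]:bx[3],bx[0]:bx[2]]=1;m*=k
    cs,_=cv2.findContours(m,0,1);cs=max(cs,key=cv2.contourArea)
    print(n,cv2.minAreaRect(cs),cv2.boundingRect(cs))
E
```

```text
top ((410.49041748046875, 167.27120971679688), (4.995665073394775, 39.17434310913086), 87.61405944824219) (391, 164, 40, 7)
side ((429.3418884277344, 261.3170471191406), (56.52455139160156, 8.328340530395508), 38.85337448120117) (407, 242, 47, 40)
```

View pics/crop.png

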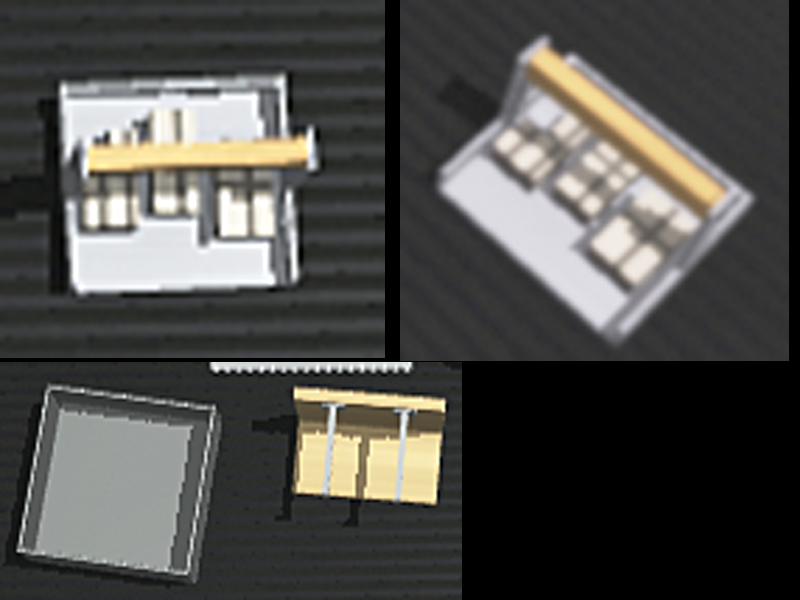

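The close crop shows the tray with its bar, three pale-faced offcuts and the closed wall on the far side. Its open lip faces the robot, with lip corners at top-view pixels of about (388.6,193) and (429,191.5), so the choice is confirmed. The rack's board is on its far side and its pegs point at the robot.

```bash
python3 - <<'E'
import pickle,cv2,numpy as np
from h import *
np.set_printoptions(precision=1,suppress=True)
t=pickle.load(open("top0.pkl","rb"));s=pickle.load(open("side0.pkl","rb"))
print("cam",ray(t,[0,0])[0],ray(s,[0,0])[0])
print("lip",plane(t,[[388.6,193.1],[429,191.5]],3))
# bar top
print("bar",plane(t,[410.5,167.3],94), "side",plane(s,[429.3,261.3],90))
im=t["pixels"].astype(int);hsv=cv2.cvtColor(t["pixels"],cv2.COLOR_RGB2HSV)
# tub: mask of non-black in region
g=im.max(2);m=np.zeros(g.shape,np.uint8);m[135:225,186:272]=(g[135:225,186:272]>62)
m=cv2.morphologyEx(m,3,np.ones((3,3)))
c=max(cv2.findContours(m,0,1)[0],key=cv2.contourArea);rc=cv2.minAreaRect(c);print(rc)
b=cv2.boxPoints(rc);print(b);print("tub rim",plane(t,b,75),plane(t,[rc[0]],75))
# rack wood
m=np.zeros(g.shape,np.uint8);w=(im[:,:,0]-im[:,:,2])>35;m[140:200,280:352]=w[140:200,280:352]
c=max(cv2.findContours(m,0,1)[0],key=cv2.contourArea);print("rack",cv2.approxPolyDP(c,3,True)[:,0].tolist())
# pegs
pm=np.zeros(g.shape,np.uint8);pm[153:192,290:345]=((im[153:192,290:345].min(2)>150))
for c in cv2.findContours(pm,0,1)[0]:
    if len(c)>8:
        q=c[:,0];lo=q[q[:,1]>q[:,1].max()-3].mean(0);hi=q[q[:,1]<q[:,1].min()+6].mean(0);print("peg",q.min(0),q.max(0),plane(t,[lo,hi],122))
E
```

```text
cam [ 197.6   -6.  1871.9] [  46.6 -506.   924.2]
lip [[ 513.6 -258.6    3. ]
 [ 517.2 -407.9    3. ]]
bar [[ 589.6 -327.2   94. ]] side [[ 589.7 -327.9   90. ]]
((227.4399871826172, 177.4199981689453), (66.04377746582031, 63.781036376953125), 8.13010311126709)
[[190.2 204.3]
 [199.3 141.2]
 [264.6 150.5]
 [255.6 213.7]]
tub rim [[472.5 454.5  75. ]
 [702.6 427.7  75. ]
 [664.1 191.4  75. ]
 [435.5 222.9  75. ]] [[567.5 324.1  75. ]]
rack [[305, 156], [302, 181], [325, 184], [327, 159]]
peg [315 153] [341 184] [[531.8 -33.6 122. ]
 [631.  -38.2 122. ]]
peg [291 153] [313 182] [[540.6  56.9 122. ]
 [631.8  51.4 122. ]]
```

```bash
cat >> h.py <<'E'
from scipy.spatial.transform import Rotation as Ro
def go(pos,rpy,st):
    """tool-frame shift (cm) and rotvec (deg) from sensed pose to target"""
    R=Ro.from_euler("xyz",st["tcp_rot"],degrees=True); G=Ro.from_euler("xyz",rpy,degrees=True)
    return np.round(np.r_[R.inv().apply(np.array(pos)-st["tool_pos"])/10,np.rad2deg((R.inv()*G).as_rotvec())],2)
E
sed -i 's/^import numpy as np, cv2/import numpy as np, cv2\nnp.set_printoptions(precision=2,suppress=True)/' h.py
```

Emit:
{"api": "play_rows", "payload": {
  "motion": [
    [[-1.6,-1.9,0,0,0,4],[-4.8,-5.7,0,0,0,12],[-8,-9.5,0,0,0,20],[-11.2,-13.3,0,0,0,28],[-14.4,-17.1,0,0,0,36]]
  ],
  "jaw": 1
}}

```text
time: 0.65
tool_pos: [245.0, 378.8, 230.9]
tcp_rot: [-180.0, 0.0, 129.5]
ft_force: [0.5, 0.3, 1.8]
finger_gap: 85.1
grip_force: 0.0
```

Emit:
{"api": "play_rows", "payload": {
  "motion": [
    [[-4.7,-1.2,0.2,0,0,7.6],[-9.4,-2.4,0.4,0,0,15.2],[-14,-3.5,0.6,0,0,22.8],[-18.6,-4.7,0.8,0,0,30.4],[-23.3,-5.8,1,0,0,38.2]]
  ]
}}

```text
time: 1.15
tool_pos: [349.6, 162.7, 221.2]
tcp_rot: [180.0, -0.0, 91.3]
ft_force: [1.1, 0.8, 0.7]
finger_gap: 85.3
grip_force: 0.0
```

Emit:
{"api": "play_rows", "payload": {
  "motion": [
    [[-4.6,2.0,0.2,0,0,0],[-9.1,4.1,0.4,0,0,0],[-13.6,6.2,0.6,0,0,0],[-18.1,8.2,0.8,0,0,0],[-22.6,10.2,1,0,0,0]]
  ]
}}

```text
time: 1.65
tool_pos: [458.1, -60.8, 211.2]
tcp_rot: [180.0, -0.0, 91.6]
ft_force: [0.8, 0.5, 0.5]
finger_gap: 85.2
grip_force: 0.0
```

Emit:
{"api": "play_rows", "payload": {
  "motion": [
    [[-4.6,2.1,0.2,0,0,0],[-9.2,4.2,0.5,0,0,0],[-13.8,6.3,0.8,0,0,0],[-17.4,8.0,1,0,0,0],[-19.5,9.0,1,0,0,0]]
  ]
}}

```text
time: 2.15
tool_pos: [553.2, -254.0, 200.0]
tcp_rot: [-179.9, -0.0, 91.5]
ft_force: [-0.6, 0.2, 0.0]
finger_gap: 85.5
grip_force: 0.0
```

Emit:
{"api": "play_rows", "payload": {
  "motion": [
    [[-3,1.5,0,0,0,0],[-5,2.5,0,0,0,0],[-6,3,0,0,0,0],[-6,3,0,0,0,0]]
  ]
}}

```text
time: 2.55
tool_pos: [584.7, -310.9, 200.5]
tcp_rot: [-180.0, -0.0, 91.5]
ft_force: [-0.2, 0.0, 0.1]
finger_gap: 85.1
grip_force: 0.0
```

```bash
cat >> h.py <<'E'
def wrist():
    from bench import sensors,optics
    st=sensors.sense(); s=optics.snapshot("wrist"); T=s["T_tool_cam"]
    R=Ro.from_euler("xyz",st["tcp_rot"],degrees=True).as_matrix()
    Rc=R@T[:3,:3]; c=R@T[:3,3]+st["tool_pos"]; s["R"]=Rc.T; s["t"]=-Rc.T@c; return st,s
E
python3 - <<'E'
from h import *
import pickle
st,s=wrist();pickle.dump(s,open("w1.pkl","wb"));print(st["tool_pos"],st["tcp_rot"])
cv2.imwrite("pics/w1.png",s["pixels"][:,:,::-1])
print(proj(s,[[589.5,-398,97],[589.5,-327,97],[589.5,-256,97]]))
E
```

```text
[ 584.65 -310.91  200.53] [-179.95   -0.03   91.54]
[[319.14 281.74]
 [321.44 216.36]
 [324.13 139.67]]
```

View pics/w1.png

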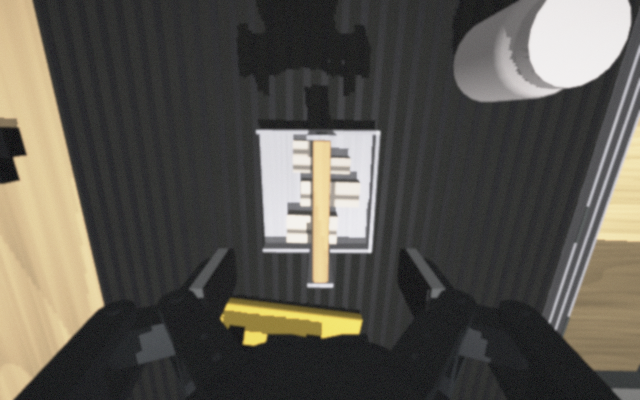

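The wrist view shows the tray below the open fingers. Its bar runs from (321,137) to (320,284), the lip is at the left (263,190), the wall is at the right, and the offcuts lie beneath the bar.

```bash
python3 - <<'E'
from h import *
import pickle
from bench import sensors
s=pickle.load(open("w1.pkl","rb"));im=s["pixels"].astype(int)
m=np.zeros(im.shape[:2],np.uint8);m[125:295,295:345]=((im[:,:,0]-im[:,:,2])>45)[125:295,295:345]
c=max(cv2.findContours(m,0,1)[0],key=cv2.contourArea);rc=cv2.minAreaRect(c);print(rc)
q=c[:,0];a=q[q[:,1]<q[:,1].min()+15].mean(0);b=q[q[:,1]>q[:,1].max()-15].mean(0)
mid=plane(s,[rc[0]],97)[0];P=plane(s,[a,b],97);d=P[0]-P[1];E=plane(s,[[q[:,0].mean(),q[:,1].min()],[q[:,0].mean(),q[:,1].max()]],97)
yaw=np.rad2deg(np.arctan2(-d[0],d[1]));print(mid,yaw,E)
c0=E.mean(0)
print(go([c0[0],c0[1],67],[180,0,90+yaw],sensors.sense()))
E
```

```text
((321.0, 211.5), (141.0, 18.0), 90.0)
[ 588.93 -322.16   97.  ] 1.2943283128511711 [[ 586.51 -257.22   97.  ]
 [ 591.04 -398.26   97.  ]]
[-1.8   0.39 13.37 -0.05 -0.05  0.28]
```

Emit:
{"api": "play_rows", "payload": {
  "motion": [
    [[-1,0.2,2,0,0,0],[-1.7,0.4,5,0,0,0],[-1.7,0.4,8.5,0,0,0],[-1.7,0.4,11.5,0,0,0],[-1.7,0.4,13.2,0,0,0]]
  ]
}}

```text
time: 3.1
tool_pos: [587.5, -324.6, 66.2]
tcp_rot: [-179.8, -0.2, 91.7]
ft_force: [-0.5, 0.8, -0.4]
finger_gap: 85.4
grip_force: 0.0
```

Emit:
{"api": "play_rows", "payload": {
  "motion": [
    [[0,0,0,0,0,0],[0,0,0,0,0,0],[0,0,0,0,0,0],[0,0,0,0,0,0],[0,0,0,0,0,0]]
  ],
  "jaw": 0,
  "squeeze": 100
}}

```text
time: 3.6
tool_pos: [590.1, -327.8, 71.4]
tcp_rot: [179.9, 0.1, 91.6]
ft_force: [2.2, -1.3, -3.1]
finger_gap: 14.2
grip_force: 97.4
```

Emit:
{"api": "play_rows", "payload": {
  "motion": [
    [[0,0,0,0,0,0],[0,0,0,0,0,0],[0,0,0,0,0,0],[0,0,0,0,0,0],[0,0,0,0,0,0]]
  ]
}}

```text
time: 4.1
tool_pos: [590.1, -327.8, 71.3]
tcp_rot: [179.9, 0.1, 91.6]
ft_force: [-1.2, 0.6, 6.9]
finger_gap: 14.3
grip_force: 99.1
```

Emit:
{"api": "play_rows", "payload": {
  "motion": [
    [[0,0,-0.5,0,0,0],[0,0,-1.5,0,0,0],[0,0,-3,0,0,0],[0,0,-5,0,0,0],[0,0,-7.5,0,0,0]]
  ]
}}

```text
time: 4.6
tool_pos: [588.4, -326.5, 144.5]
tcp_rot: [-179.9, -0.1, 91.6]
ft_force: [0.7, -0.6, -6.8]
finger_gap: 14.2
grip_force: 97.9
```

Emit:
{"api": "play_rows", "payload": {
  "motion": [
    [[0,0,-3,0,0,0],[0,0,-6,0,0,0],[0,0,-9,0,0,0],[0,0,-11,0,0,0],[0,0,-12,0,0,0]]
  ]
}}

```text
time: 5.1
tool_pos: [590.1, -327.5, 268.5]
tcp_rot: [179.8, 0.2, 91.6]
ft_force: [0.3, -0.7, -5.9]
finger_gap: 14.7
grip_force: 97.9
```

```bash
python3 - <<'E'
from h import *
from bench import sensors,optics
st=sensors.sense();print(st["tool_pos"],st["tcp_rot"],st["joint_pos"],st["ft_force"],st["wrist_torque"],st["finger_gap"])
a=optics.snapshot("side")["pixels"][150:350,300:560];st,s=wrist()
o=np.zeros((600,800,3),np.uint8);o[:400,:520]=cv2.resize(a,None,fx=2,fy=2);o[400:,:]=cv2.resize(s["pixels"],None,fx=0.5,fy=0.5)[:200,:][:, :320].repeat(1,1) if 0 else 0
o[400:600,:320]=cv2.resize(s["pixels"],(320,200))
cv2.imwrite("pics/lift.png",o[:,:520,::-1])
E
```

```text
[ 590.05 -327.55  268.49] [179.78   0.16  91.6 ] [-33.39  18.23  69.06  -0.    92.43 -34.99] [ 0.25 -0.67 -5.88] [-0.05  0.06  0.04] 14.695375717293143
```

View pics/lift.png

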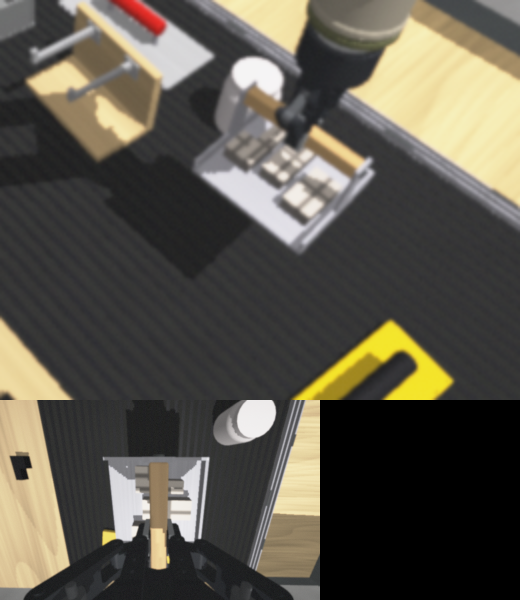

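The tray is lifted level. All three offcuts lie flat on it behind the lip, and the jar is clear. I'll pause short of the rack to measure it with the wrist camera.

Emit:
{"api": "play_rows", "payload": {
  "motion": [
    [[0.7,0,0,0,0,0],[2.2,0,0,0,0,0],[5,-0.3,0,0,0,0],[8.5,-0.6,0,0,0,0],[12,-1,0,0,0,0]]
  ]
}}

```text
time: 5.7
tool_pos: [574.8, -204.8, 262.2]
tcp_rot: [-179.8, -0.1, 91.6]
ft_force: [-0.1, 0.1, -6.7]
finger_gap: 14.7
grip_force: 98.0
```

Emit:
{"api": "play_rows", "payload": {
  "motion": [
    [[3,-0.3,0,0,0,0],[5.5,-0.6,0,0,0,0],[7,-0.8,0,0,0,0],[7.5,-0.8,0,0,0,0],[7.5,-0.8,0,0,0,0]]
  ]
}}

```text
time: 6.2
tool_pos: [565.6, -132.1, 263.9]
tcp_rot: [-180.0, 0.0, 91.7]
ft_force: [-0.5, 0.2, -7.3]
finger_gap: 14.7
grip_force: 98.0
```

```bash
python3 - <<'E'
from h import *
import pickle
st,s=wrist();pickle.dump(s,open("w2.pkl","wb"));print(st["tool_pos"],st["tcp_rot"])
cv2.imwrite("pics/w2.png",s["pixels"][:,:,::-1])
print(proj(s,[[532,-35,134],[538,57,134],[560,10,120],[574,330,75]]))
E
```

```text
[ 565.65 -132.06  263.88] [-179.97    0.     91.66]
[[ 283.19   88.85]
 [ 289.93  -31.83]
 [ 315.32   38.45]
 [ 347.37 -437.24]]
```

View pics/w2.png

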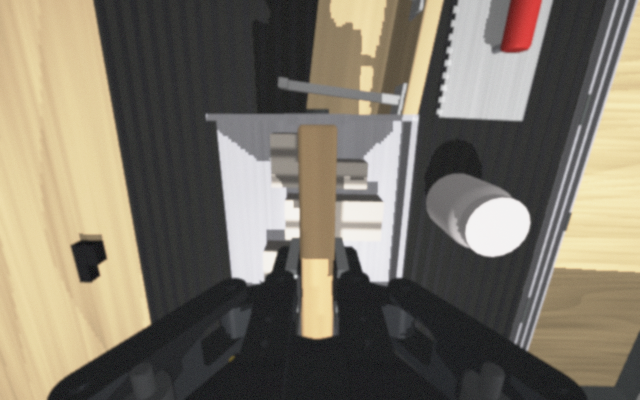

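The wrist view shows the near peg from its tip at about (281,82) to the board at about (400,100), close to the predicted (283,89). The second peg is just outside the frame, so I move on a little and measure both.

Emit:
{"api": "play_rows", "payload": {
  "motion": [
    [[1,0,0,0,0,0],[3,0,0,0,0,0],[5.5,0,0,0,0,0],[7,0,0,0,0,0],[7.2,0,0,0,0,0]]
  ]
}}

```text
time: 6.75
tool_pos: [563.8, -59.1, 264.3]
tcp_rot: [-180.0, -0.0, 91.7]
ft_force: [-0.1, -0.7, -7.0]
finger_gap: 14.3
grip_force: 98.0
```

```bash
python3 - <<'E'
from h import *
import pickle
st,s=wrist();pickle.dump(s,open("w3.pkl","wb"));print(st["tool_pos"],st["tcp_rot"])
a=pickle.load(open("w2.pkl","rb"))
print(proj(s,[[532,-35,134],[538,57,134]]))
o=np.vstack([cv2.resize(x["pixels"][0:130,240:440],(800,290)[:2] if 0 else (460,299),interpolation=cv2.INTER_CUBIC) for x in(a,s)])
cv2.imwrite("pics/pegs.png",o[:,:,::-1])
E
```

```text
[563.84 -59.14 264.26] [-180.     -0.04   91.67]
[[285.4  167.86]
 [291.81  66.4 ]]
```

View pics/pegs.png

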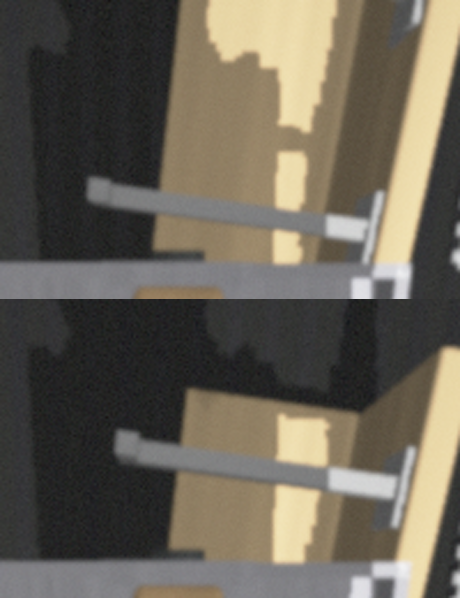

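```bash
python3 - <<'E'
from h import *
import pickle
a=pickle.load(open("w2.pkl","rb"));b=pickle.load(open("w3.pkl","rb"))
f=lambda p:[240+p[0]/2.3,p[1]/2.3]
for s,c,l in((a,(88,177),[(112,193),(366,230)]),(b,(116,131),[(140,152),(395,188)])):
    P=plane(s,[f(x) for x in l],120);d=P[1]-P[0]
    print("corner",plane(s,[f(c)],134)[0],"peg",P[0],P[1],"yaw",np.rad2deg(np.arctan2(d[1],d[0])))
E
```

```text
corner [527.6  -25.12 134.  ] peg [535.65 -29.32 120.  ] [642.86 -40.6  120.  ] yaw -6.0058269865332665
corner [536.75  64.61 134.  ] peg [545.29  59.64 120.  ] [651.34  49.2  120.  ] yaw -5.6194615211996926
```

Emit:
{"api": "play_rows", "payload": {
  "motion": [
    [[1,0.1,0,0,0,0],[3.5,0.4,0,0,0,0],[7.5,1,0,0,0,0],[11.5,1.6,0,0,0,0],[15.5,2.1,0,0,0,0]]
  ]
}}

```text
time: 7.3
tool_pos: [580.8, 95.9, 264.3]
tcp_rot: [180.0, 0.0, 91.5]
ft_force: [-0.0, -0.2, -6.8]
finger_gap: 14.4
grip_force: 98.0
```

Emit:
{"api": "play_rows", "payload": {
  "motion": [
    [[4,0.6,0,0,0,0],[8,1.2,0,0,0,0],[12,1.8,0,0,0,0],[16,2.3,0,0,0,0],[19.5,2.7,0,0,0,0]]
  ]
}}

```text
time: 7.8
tool_pos: [602.1, 292.5, 264.0]
tcp_rot: [-180.0, -0.0, 91.6]
ft_force: [1.0, -0.4, -7.8]
finger_gap: 14.8
grip_force: 98.0
```

Emit:
{"api": "play_rows", "payload": {
  "motion": [
    [[2,0.3,0,0,0,0],[3,0.4,1,0,0,0],[3.4,0.4,3,0,0,0],[3.4,0.4,5,0,0,0],[3.4,0.4,6,0,0,0]]
  ]
}}

```text
time: 8.3
tool_pos: [604.0, 323.2, 200.5]
tcp_rot: [-179.8, 0.1, 91.5]
ft_force: [0.1, -0.4, -6.7]
finger_gap: 14.7
grip_force: 98.1
```

```bash
python3 - <<'E'
from h import *
from bench import sensors,optics
st=sensors.sense();print(st["tool_pos"],st["tcp_rot"],st["joint_pos"],st["finger_gap"])
t=optics.snapshot("top");s=optics.snapshot("side");st,w=wrist()
b=cv2.resize(t["pixels"][125:225,175:285],None,fx=3,fy=3);c=cv2.resize(s["pixels"][70:210,180:360],None,fx=2,fy=2);w=cv2.resize(w["pixels"],(400,250))
o=np.zeros((580,800,3),np.uint8);o[:300,:330]=b;o[:280,400:760]=c;o[320:570,:400]=w
cv2.imwrite("pics/tub1.png",o[:,:,::-1])
E
```

```text
[603.96 323.25 200.53] [-179.76    0.13   91.55] [23.89 21.67 71.88 -0.03 86.72 22.34] 14.67831895997858
```

View pics/tub1.png

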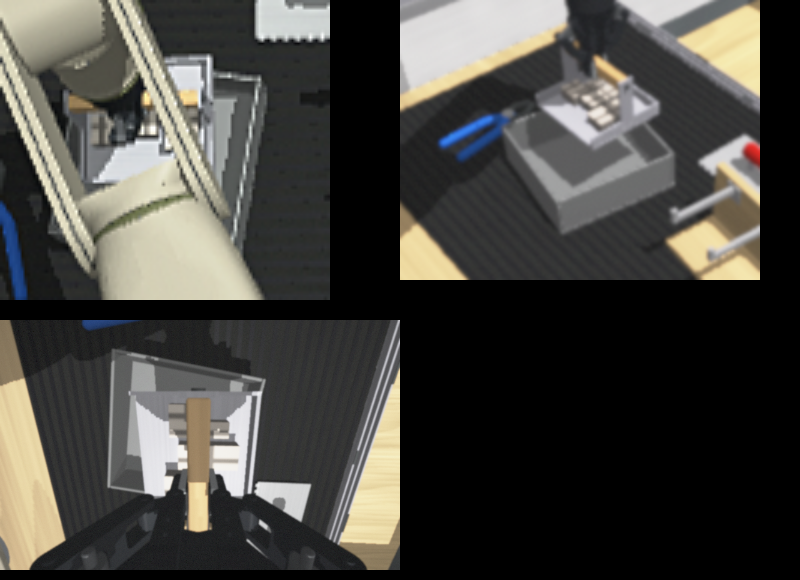

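The tray hangs level above the tub with all three offcuts on it. In the wrist view the rim corners are at about (181,50), (424,96) and (176,267) in full-size pixels.

```bash
python3 - <<'E'
from h import *
st,s=wrist()
P=plane(s,[[181,50],[424,96],[176,267]],75);print(P, "centre",(P[1]+P[2])/2)
E
```

```text
[[482.04 449.62  75.  ]
 [699.65 417.9   75.  ]
 [451.48 233.89  75.  ]] centre [575.56 325.9   75.  ]
```

Emit:
{"api": "play_rows", "payload": {
  "motion": [
    [[0,0,1,0,0,0],[0,0,2.5,-3,0,0],[0,0,3.3,-7,0,0],[0,0,3.5,-11,0,0],[0,0,3.5,-15,0,0]]
  ]
}}

```text
time: 9.0
tool_pos: [605.0, 324.5, 169.2]
tcp_rot: [164.9, -0.0, 91.6]
ft_force: [0.5, 0.2, -6.8]
finger_gap: 14.6
grip_force: 98.2
```

```bash
python3 - <<'E'
from bench import sensors
from h import *
st=sensors.sense();print(st["tool_pos"],st["tcp_rot"],st["joint_pos"],st["ft_force"]);print(go([604,323,165],[180,0,91.6],st))
E
```

```text
[604.95 324.5  169.2 ] [164.85  -0.02  91.59] [27.39 10.48 89.84 -7.12 66.14 27.91] [ 0.51  0.18 -6.84]
[-0.15 -0.21  0.38 15.15 -0.02 -0.01]
```

Emit:
{"api": "play_rows", "payload": {
  "motion": [
    [[0,0,0,-4,0,0],[0,0,0,-8,0,0],[0,0,0,-12,0,0],[0,0,0,-16,0,0],[0,0,0,-20,0,0]]
  ]
}}

```text
time: 9.5
tool_pos: [604.9, 324.8, 170.2]
tcp_rot: [144.8, -0.1, 91.6]
ft_force: [0.7, -0.4, -6.2]
finger_gap: 14.5
grip_force: 98.3
```

Emit:
{"api": "play_rows", "payload": {
  "motion": [
    [[0,0,0,-4,0,0],[0,0,0,-8,0,0],[0,0,0,-12,0,0],[0,0,0,-16,0,0],[0,0,0,-20,0,0]]
  ]
}}

```text
time: 10.0
tool_pos: [605.4, 325.5, 171.3]
tcp_rot: [124.7, -0.2, 91.6]
ft_force: [0.6, -0.8, -3.7]
finger_gap: 14.5
grip_force: 98.8
```

Emit:
{"api": "play_rows", "payload": {
  "motion": [
    [[0,0,0,0,0,0],[0,0,0,0,0,0],[0,0,0,0,0,0],[0,0,0,0,0,0],[0,0,0,0,0,0]]
  ]
}}

```text
time: 10.5
tool_pos: [605.7, 324.8, 170.4]
tcp_rot: [125.0, -0.1, 91.6]
ft_force: [-0.3, 0.2, -4.4]
finger_gap: 14.4
grip_force: 98.8
```

```bash
python3 - <<'E'
from h import *
from bench import sensors,optics
st=sensors.sense();print(st["tool_pos"],st["tcp_rot"],st["joint_pos"],st["ft_force"],st["wrist_torque"])
s=optics.snapshot("side");st,w=wrist()
c=cv2.resize(s["pixels"][60:210,180:360],None,fx=2.4,fy=2.4);w=cv2.resize(w["pixels"],(340,212))
o=np.zeros((360,780,3),np.uint8);o[:360,:432]=c;o[:212,436:776]=w
cv2.imwrite("pics/pour.png",o[:,:,::-1])
E
```

```text
[605.71 324.77 170.37] [124.97  -0.06  91.56] [ 39.2   -4.18 121.26 -66.75  32.96  86.77] [-0.27  0.22 -4.4 ] [ 0.01  1.16 -0.07]
```

View pics/pour.png

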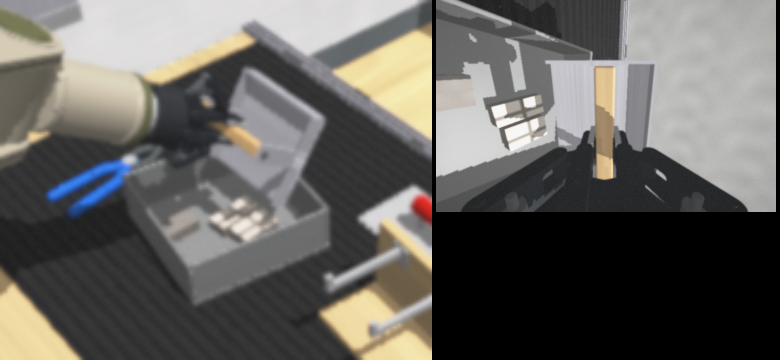

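All the pale offcuts lie in the tub: two together at about (235,215) and one greyer at (180,225). The visible tray floor is clear. Next I raise and level the tray, then check the weight.

Emit:
{"api": "play_rows", "payload": {
  "motion": [
    [[0,1.6,-1.2,3,0,0],[0,3.3,-2.3,9,0,0],[0,4.9,-3.4,15,0,0],[0,6.6,-4.6,22,0,0],[0,7.4,-5.2,28,0,0]]
  ]
}}

```text
time: 11.1
tool_pos: [605.9, 326.5, 265.8]
tcp_rot: [153.0, -0.3, 91.8]
ft_force: [1.6, -1.8, -2.8]
finger_gap: 14.7
grip_force: 98.8
```

Emit:
{"api": "play_rows", "payload": {
  "motion": [
    [[0,0,0,6,0,0],[0,0,0,13,0,0],[0,0,0,20,0,0],[0,0,0,25,0,0],[0,0,0,27,0,0]]
  ]
}}

```text
time: 11.6
tool_pos: [606.2, 324.0, 259.5]
tcp_rot: [-179.8, 0.0, 91.6]
ft_force: [-0.1, -0.8, -5.3]
finger_gap: 14.7
grip_force: 98.6
```

```bash
python3 - <<'E'
from h import *
from bench import sensors,optics
st,w=wrist();print(st["tool_pos"],st["tcp_rot"],st["joint_pos"],st["ft_force"],st["wrist_torque"])
s=optics.snapshot("side")
c=cv2.resize(s["pixels"][50:210,180:360],None,fx=2.1,fy=2.1)
o=np.zeros((420,800,3),np.uint8);o[:336,:378]=c;o[:262,380:800]=cv2.resize(w["pixels"],(420,262))
cv2.imwrite("pics/empty.png",o[:,:,::-1])
print("to rack front",go([560-110*.995+0,13+110*.101,0],[180,0,84.2],st))
E
```

```text
[606.21 323.97 259.47] [-179.82    0.01   91.56] [23.82 20.79 66.86  0.06 92.52 22.26] [-0.12 -0.83 -5.28] [ 0.01 -0.    0.05]
to rack front [-29.55 -16.29  26.    -0.18   0.02   7.36]
```

View pics/empty.png

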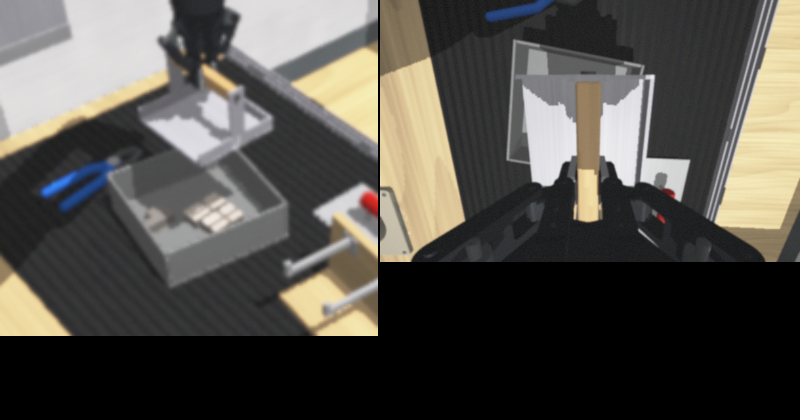

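The tray is level and empty, the offcuts are in the tub, and the bar sits at the same place in the fingers as before. Now I carry the tray to the front of the rack.

Emit:
{"api": "play_rows", "payload": {
  "motion": [
    [[-1.5,-0.9,0,0,0,0.4],[-5,-3,0,0,0,1.2],[-9,-5.5,0,0,0,2.2],[-13,-8,0,0,0,3.2],[-17,-10.4,0,0,0,4.2]]
  ]
}}

```text
time: 12.2
tool_pos: [504.3, 150.7, 259.7]
tcp_rot: [179.9, 0.0, 87.4]
ft_force: [0.9, -1.1, -3.3]
finger_gap: 14.5
grip_force: 98.8
```

Emit:
{"api": "play_rows", "payload": {
  "motion": [
    [[-4,-2.2,0,0,0,1],[-7.5,-4.2,0,0,0,2],[-10,-6,0,0,0,2.8],[-11.5,-6.7,1,0,0,3.2],[-11.8,-6.7,3,0,0,3.2]]
  ]
}}

```text
time: 12.7
tool_pos: [433.8, 35.4, 231.6]
tcp_rot: [179.6, 0.0, 84.1]
ft_force: [0.9, 0.4, -3.4]
finger_gap: 14.7
grip_force: 98.8
```

```bash
python3 - <<'E'
from h import *
from bench import sensors
st=sensors.sense();print(st["tool_pos"],st["tcp_rot"],st["ft_force"]);print(go([435.6,25.6,143],[180,0,84.2],st))
E
```

```text
[433.75  35.44 231.62] [179.6    0.05  84.13] [ 0.89  0.4  -3.38]
[-0.95  0.22  8.86  0.4   0.05 -0.07]
```

Emit:
{"api": "play_rows", "payload": {
  "motion": [
    [[-0.4,0.1,2,0,0,0],[-0.8,0.2,5,0,0,0],[-0.9,0.2,7.5,0,0,0],[-0.9,0.2,8.7,0,0,0],[-0.9,0.2,8.7,0,0,0]]
  ]
}}

```text
time: 13.2
tool_pos: [433.0, 28.0, 141.1]
tcp_rot: [-179.9, 0.0, 84.2]
ft_force: [-0.4, -0.4, -2.9]
finger_gap: 14.8
grip_force: 98.7
```

Emit:
{"api": "play_rows", "payload": {
  "motion": [
    [[0,0,0,0,0,0],[0,0,0,0,0,0]]
  ]
}}

```text
time: 13.4
tool_pos: [435.7, 27.9, 144.6]
tcp_rot: [179.8, -0.0, 84.2]
ft_force: [0.2, 0.2, -2.9]
finger_gap: 14.4
grip_force: 98.7
```

```bash
python3 - <<'E'
from h import *
from bench import sensors
import pickle
from h import wrist
st,s=wrist();pickle.dump(s,open("w4.pkl","wb"));print(st["tool_pos"],st["tcp_rot"],st["ft_force"]);print(go([435.6,25.6,143],[180,0,84.2],st),go([560,13,143],[180,0,84.2],st))
# bar check: mask visible bar axis at z of bar top (TCP+18.5)
im=s["pixels"].astype(int);m=np.zeros(im.shape[:2],np.uint8);m[110:345,285:350]=((im[:,:,0]-im[:,:,2])>30)[110:345,285:350]
c=max(cv2.findContours(m,0,1)[0],key=cv2.contourArea)[:,0];print(c.min(0),c.max(0))
P=plane(s,[c[c[:,1]<c[:,1].min()+15].mean(0),c[c[:,1]>c[:,1].max()-15].mean(0)],st["tool_pos"][2]+25);d=P[0]-P[1];print(P,90+np.rad2deg(np.arctan2(-d[0],d[1])))
E
```

```text
[435.69  27.89 144.57] [179.81  -0.    84.22] [ 0.23  0.22 -2.88]
[-0.23  0.01  0.16  0.19 -0.    0.02] [-0.23 12.52  0.2   0.19 -0.    0.02]
[298 125] [336 339]
[[442.99  97.51 169.57]
 [432.35  -5.45 169.57]] 84.09846637804597
```

Emit:
{"api": "play_rows", "payload": {
  "motion": [
    [[-0.1,1,0,0,0,0],[-0.2,3,0,0,0,0],[-0.2,5.5,0,0,0,0],[-0.2,8,0,0,0,0],[-0.2,10,0,0,0,0]]
  ]
}}

```text
time: 13.95
tool_pos: [536.2, 15.4, 143.3]
tcp_rot: [179.9, -0.0, 84.2]
ft_force: [0.3, 1.0, -4.2]
finger_gap: 14.8
grip_force: 98.8
```

Emit:
{"api": "play_rows", "payload": {
  "motion": [
    [[0,1.2,0,0,0,0],[0,2,0,0,0,0],[0,2.5,0,0,0,0],[0,2.5,0,0,0,0],[0,2.5,0,0,0,0]]
  ]
}}

```text
time: 14.45
tool_pos: [558.3, 13.3, 142.7]
tcp_rot: [-180.0, 0.0, 84.2]
ft_force: [0.1, 0.3, -5.1]
finger_gap: 14.2
grip_force: 98.8
```

```bash
python3 - <<'E'
from h import *
import pickle
st,s=wrist();print(st["tool_pos"],st["tcp_rot"],st["ft_force"]);print(go([560,13,116.5],[180,0,84.2],st))
cv2.imwrite("pics/atrack.png",s["pixels"][:,:,::-1]);pickle.dump(s,open("w5.pkl","wb"))
E
```

```text
[558.3   13.28 142.67] [-179.98    0.     84.21] [ 0.11  0.3  -5.08]
[-0.01  0.17  2.62 -0.02  0.    0.01]
```

Emit:
{"api": "play_rows", "payload": {
  "motion": [
    [[0,0.1,0.4,0,0,0],[0,0.2,1,0,0,0],[0,0.2,1.6,0,0,0],[0,0.2,2,0,0,0],[0,0.2,2.2,0,0,0]]
  ]
}}

```text
time: 15.0
tool_pos: [560.0, 13.0, 119.7]
tcp_rot: [-179.9, 0.0, 84.2]
ft_force: [-1.5, -0.2, -4.0]
finger_gap: 14.5
grip_force: 98.8
```

Emit:
{"api": "play_rows", "payload": {
  "motion": [
    [[0,0,0.1,0,0,0],[0,0,0.2,0,0,0],[0,0,0.2,0,0,0]]
  ]
}}

```text
time: 15.3
tool_pos: [560.7, 13.0, 118.8]
tcp_rot: [180.0, -0.0, 84.2]
ft_force: [0.7, 0.7, -4.1]
finger_gap: 14.7
grip_force: 98.8
```

Emit:
{"api": "play_rows", "payload": {
  "motion": [
    [[0,0,0.1,0,0,0],[0,0,0.2,0,0,0],[0,0,0.2,0,0,0]]
  ]
}}

```text
time: 15.6
tool_pos: [560.5, 13.0, 116.6]
tcp_rot: [-180.0, 0.0, 84.2]
ft_force: [0.2, -0.8, -4.1]
finger_gap: 14.3
grip_force: 98.8
```

No contact yet, so I lower it in small steps.

Emit:
{"api": "play_rows", "payload": {
  "motion": [
    [[0,0,0.1,0,0,0],[0,0,0.1,0,0,0]]
  ]
}}

```text
time: 15.8
tool_pos: [560.7, 13.0, 116.3]
tcp_rot: [180.0, 0.0, 84.2]
ft_force: [-2.3, 0.1, 1.2]
finger_gap: 14.5
grip_force: 99.6
```

Emit:
{"api": "play_rows", "payload": {
  "motion": [
    [[0,0,0.1,0,0,0],[0,0,0.1,0,0,0]]
  ]
}}

```text
time: 16.0
tool_pos: [560.9, 13.0, 116.3]
tcp_rot: [180.0, 0.0, 84.2]
ft_force: [-7.4, 0.1, 9.9]
finger_gap: 14.6
grip_force: 100.9
```

Emit:
{"api": "play_rows", "payload": {
  "motion": [
    [[0,0,0.1,0,0,0],[0,0,0.1,0,0,0]]
  ]
}}

```text
time: 16.2
tool_pos: [560.9, 13.0, 116.2]
tcp_rot: [179.9, 0.0, 84.2]
ft_force: [-11.0, 1.5, 17.0]
finger_gap: 14.5
grip_force: 102.0
```

Contact came at the predicted height of 116.3. I back off the excess pressure, then release.

Emit:
{"api": "play_rows", "payload": {
  "motion": [
    [[0,0,-0.1,0,0,0],[0,0,-0.2,0,0,0],[0,0,-0.2,0,0,0]]
  ]
}}

```text
time: 16.5
tool_pos: [561.1, 13.0, 116.3]
tcp_rot: [179.9, -0.0, 84.2]
ft_force: [-1.9, 0.7, 4.4]
finger_gap: 14.3
grip_force: 99.9
```

Emit:
{"api": "play_rows", "payload": {
  "motion": [
    [[0,0,0,0,0,0],[0,0,0,0,0,0],[0,0,0,0,0,0],[0,0,0,0,0,0],[0,0,0,0,0,0]]
  ],
  "jaw": 0.6,
  "squeeze": 20
}}

```text
time: 17.0
tool_pos: [560.6, 13.0, 115.6]
tcp_rot: [-180.0, 0.0, 84.2]
ft_force: [-0.5, 1.0, -0.6]
finger_gap: 51.1
grip_force: 0.0
```

```bash
python3 - <<'E'
from h import *
import pickle
st,s=wrist();print(st["tool_pos"],st["tcp_rot"],st["ft_force"],st["finger_gap"])
pickle.dump(s,open("w6.pkl","wb"));im=s["pixels"].astype(int)
m=np.zeros(im.shape[:2],np.uint8);m[100:345,280:360]=((im[:,:,0]-im[:,:,2])>45)[100:345,280:360]
c=max(cv2.findContours(m,0,1)[0],key=cv2.contourArea)[:,0];print(c.min(0),c.max(0))
P=plane(s,[c[c[:,1]<c[:,1].min()+15].mean(0),c[c[:,1]>c[:,1].max()-15].mean(0)],142);d=P[0]-P[1];print(P,90+np.rad2deg(np.arctan2(-d[0],d[1])),P.mean(0))
E
```

```text
[560.6   13.   115.65] [-180.     0.    84.2] [-0.54  1.04 -0.58] 51.12678984804144
[300 125] [337 338]
[[568.48  82.42 142.  ]
 [557.9  -18.62 142.  ]] 84.02158511624476 [563.19  31.9  142.  ]
```

Emit:
{"api": "play_rows", "payload": {
  "motion": [
    [[0,0,-0.5,0,0,0],[0,0,-2,0,0,0],[0,0,-4.5,0,0,0],[0,0,-8,0,0,0],[0,0,-12,0,0,0]]
  ]
}}

```text
time: 17.55
tool_pos: [560.0, 13.1, 237.3]
tcp_rot: [-179.9, 0.0, 84.2]
ft_force: [0.5, -0.2, 0.6]
finger_gap: 51.2
grip_force: 0.0
```

Emit:
{"api": "play_rows", "payload": {
  "motion": [
    [[0,-3,-2,0,0,0],[0,-7,-3,0,0,0],[0,-10,-4,0,0,0],[0,-11,-4,0,0,0],[0,-11,-4,0,0,0]]
  ]
}}

```text
time: 18.05
tool_pos: [451.0, 24.2, 277.5]
tcp_rot: [179.8, -0.0, 84.2]
ft_force: [0.6, 0.2, -0.5]
finger_gap: 50.9
grip_force: 0.0
```

```bash
cat > chk.py <<'E'
from h import *
from bench import optics
import sys
st,s=wrist();d=optics.snapshot("side");t=optics.snapshot("top");print(st["tool_pos"],st["ft_force"])
im=s["pixels"].astype(int);m=((im[:,:,0]-im[:,:,2])>45).astype(np.uint8)
# expected bar: rack seat frame, top z=142
ex=np.array([.9949,-.1011,0]);ey=np.array([.1011,.9949,0]);o=np.array([560.5,13,0])
bar=[o+x*ex+y*ey+[0,0,142] for x in(-8,8) for y in(-69,69)]
lip=[o+x*ex+y*ey+[0,0,z] for x,z in((-72,47),(66,67)) for y in(-75,75)]
for n,c in(("wrist",s),("side",d),("top",t)): print(n,"bar",proj(c,bar).round().tolist(),"lip/wall",proj(c,lip).round().tolist())
for n,c in(("wrist",s),("side",d)):
    im=c["pixels"].astype(int);m=((im[:,:,0]-im[:,:,2])>40).astype(np.uint8);p=proj(c,bar);a=np.clip(np.int32(p.min(0))-8,0,None);b=np.int32(p.max(0))+8
    k=m[a[1]:b[1],a[0]:b[0]]
    print(n,a,b);print("\n".join("".join("#" if v else "." for v in r[::2 if n=="wrist" else 1]) for r in k[::6 if n=="wrist" else 2]))
E
python3 chk.py
```

```text
[451.    24.23 277.49] [ 0.61  0.17 -0.53]
wrist bar [[408.0, 251.0], [422.0, 122.0], [423.0, 251.0], [439.0, 122.0]] lip/wall [[343.0, 224.0], [346.0, 115.0], [444.0, 229.0], [461.0, 115.0]]
side bar [[345.0, 195.0], [317.0, 166.0], [350.0, 193.0], [321.0, 164.0]] lip/wall [[327.0, 228.0], [299.0, 195.0], [364.0, 202.0], [334.0, 173.0]]
top bar [[334.0, 178.0], [294.0, 175.0], [335.0, 173.0], [295.0, 170.0]] lip/wall [[334.0, 201.0], [292.0, 197.0], [337.0, 162.0], [296.0, 159.0]]
wrist [400 113] [446 258]
##########.........####
.......................
...........#########...
...........#########...
...........########....
..........#########....
..........########.....
..........########.....
.........#########.....
........#########......
........#########......
........#########......
........#########......
........########.......
......#########........
.......########........
......########.........
......########.........
......########.........
.....########..........
....##########.........
.....########..........
....#########..........
.....#######...........
...........
[... 537 characters left out ...]

................##########.....................#.
..................##########.....................
....................##########...................
......................##########.................
........................##########...............
..........................##########.............
............................##########...........
.............................###########.........
...............................###########.......
.................................#######.........
...................................#.............
.................................................
.................................................
.................................................
```

```bash
python3 - <<'E'
from h import *
from bench import optics,sensors
st,s=wrist();d=optics.snapshot("side")
ex=np.array([.9949,-.1011,0]);ey=np.array([.1011,.9949,0]);o=np.array([560.5,13,0])
# bright, neutral pixels (aluminium) along tray-x scanlines crossing the lip
for n,c in(("wrist",s),("side",d)):
    g=cv2.GaussianBlur(c["pixels"],(3,3),0).astype(int)
    for y in(-60,0,60):
        X=np.arange(-95,-50,3);P=proj(c,[o+x*ex+y*ey+[0,0,48] for x in X]).round().astype(int)
        print(n,y,[(int(x),int(g[v,u].mean())) for x,(u,v) in zip(X,P)])
print(sensors.sense()["time"])
E
```

```text
wrist -60 [(-95, 56), (-92, 58), (-89, 73), (-86, 80), (-83, 75), (-80, 60), (-77, 57), (-74, 103), (-71, 212), (-68, 240), (-65, 240), (-62, 235), (-59, 232), (-56, 233), (-53, 238)]
wrist 0 [(-95, 72), (-92, 81), (-89, 71), (-86, 59), (-83, 56), (-80, 45), (-77, 35), (-74, 78), (-71, 200), (-68, 237), (-65, 238), (-62, 238), (-59, 238), (-56, 238), (-53, 237)]
wrist 60 [(-95, 67), (-92, 57), (-89, 57), (-86, 61), (-83, 69), (-80, 51), (-77, 37), (-74, 57), (-71, 206), (-68, 232), (-65, 233), (-62, 233), (-59, 233), (-56, 233), (-53, 232)]
side -60 [(-95, 44), (-92, 36), (-89, 33), (-86, 33), (-83, 35), (-80, 43), (-77, 58), (-74, 90), (-71, 121), (-68, 174), (-65, 170), (-62, 200), (-59, 194), (-56, 214), (-53, 207)]
side 0 [(-95, 38), (-92, 35), (-89, 35), (-86, 35), (-83, 35), (-80, 39), (-77, 73), (-74, 117), (-71, 196), (-68, 196), (-65, 215), (-62, 223), (-59, 223), (-56, 222), (-53, 222)]
side 60 [(-95, 38), (-92, 36), (-89, 36), (-86, 36), (-83, 35), (-80, 37), (-77, 53), (-74, 126), (-71, 126), (-68, 200), (-65, 217), (-62, 222), (-59, 222), (-56, 222), (-53, 222)]
18.3
```

The lip shows up where a level tray hung on the seat should have it, in both views and across its whole width. The arm is clear, so I hand in.

```bash
python3 -c "
from bench import job
print(job.hand_in())"
```

```text
the job is handed in; nothing more can be done
None
```

I tipped all three offcuts into the tub and hung the empty tray level on both rack pegs, then handed the job in at about 18 s; the hand-in gave no verdict.

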